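Open the red drying cage by its thumb latch

TASK

Open the drying cage that has the red thumb lever: press the lever down so that the latch bar rises out of its catch, keep it down while you swing the gate out towards you by about 60 degrees or more, then let go and leave the gate standing open. Leave the cage with the blue lever shut.

Things in the scene. Friction and masses are not known exactly. Their poses are not given: they have to be found in the camera images.
- red_lever (a point): Centre of the red thumb lever: an upright plate 40 mm tall, 30 wide along the gate, 12 thick across it (pinch its thickness from above, one finger each side of the gate's plane). It stands over the gate's top edge (z = 0.119). At rest: z = 0.177, in the gate's plane, 85 mm from the hinge line; it moves with gate and latch. Fingertips have room down to z = 0.13.
- red_hinge (a point): On the vertical hinge line at z = 0.177, fixed to the red cage: wood and wire, 270 mm wide, 210 deep, 132 high without latch, red figures inside. Axes (they do not turn with the gate): z up, x from the gate square into the cage, -y from the hinge along the shut gate (223 mm wide) to the U-shaped steel catch on the cage's post, 236 to 250 mm from the hinge line, top z = 0.173.
- red_gate (a joint): Angle of the red cage's gate, rad: 0 shut, grows to 1.75 as it swings out towards the robot about the hinge (clockwise seen from above). Light friction (0.04 N m): it stays where it is left. While the latch bar is in the catch it cannot open more than about 0.02.
- red_latch (a joint): Angle of the see-saw latch bar, rad: 0 at rest, to 0.45 as lever goes down and far end rises; clear of the catch above 0.18 (lever 12 mm down; 20 is comfortable). Under 3 N; its weight returns it. Its axle, square to the gate, is 150 mm from the hinge line at z = 0.165: 65 mm beyond the lever and 12 mm lower. Axle bracket on the gate: 27 mm thick, 18 wide, top z = 0.176.
- blue_gate (a joint): Angle of the gate of the other cage, the same in all but colour (blue lever, blue figures inside), rad: 0 shut. It must stay shut.

How it is judged (in metres and radians):
On the way, in this order (a step that is already met when the one before it is completed fails the run):
1. the red latch bar is raised out of its catch while the gate is still shut (value of joint red_latch above 0.14 rad and value of joint red_gate below 0.15 rad), for 0.05 s.
2. the red gate is swung open (value of joint red_gate above 0.95 rad), for 0.1 s.
At the end, for the whole second after the job is handed in: The red gate stands still, open by at least 0.95 rad (54 degrees), its latch bar has dropped back to rest (below 0.1 rad), and the blue gate is shut (below 0.08 rad) (value of joint red_gate above 0.95 rad and velocity of joint red_gate between -0.05 and 0.05 rad/s and value of joint red_latch below 0.1 rad and value of joint blue_gate below 0.08 rad); the robot touches nothing.
It fails at once if the blue cage's gate is opened (value of joint blue_gate above 0.08 rad).
It also fails if it takes over 38 s, if anything falls off the work surface, if the arm or the gripper's body presses on something with over 40 N, if the wrist force passes 120 N, or if a joint passes its speed limit or range.

ROBOT

A 6-joint arm with a two-finger parallel gripper is mounted at the origin on the work surface. World frame = base frame: x ahead of the robot, y to its left, z up, the work surface at z = 0. Lengths are in m, angles in degrees, forces in N, time in s.
With the tool pointing down it reaches from about 0.4 to 0.825 m from the base axis. Payload 7 kg.
Tool frame: the origin (TCP) lies at the centre of the arm's flange, where the gripper is bolted on; the fingertips stand 178 mm ahead of it and the grasp point (between the pads) lies 159 mm ahead of it (ctrl.hold_point_z is the distance from the TCP to the grasp point, in m); z points along the fingers, y is the line along which they close (so a half turn about z gives the same grasp; the last joint's range is limited). The gripper opens to 88 mm and grips with 3 to 60 N. Pads are 19 mm wide; open, the fingers measure 130 mm over their backs; the gripper's body (78 mm by 193 mm) begins 47 mm behind the grasp point.
Start: joints at [80.678, 20.546, 0.682, 0, -70.136, -16.507], TCP at [0.294, 0.608, 0.405] pointing down, gripper open.
Joint ranges: [-176.03, 176.03], [-82.01, 121.73], [-58.28, 71.71], [-173.87, 95.51], [-174.79, -0.11], [-173.66, 173.66]. Speed limits (degrees/s): [136.94, 136.94, 172.46, 180, 180, 180].

INTERFACE

Orientations are given as [roll, pitch, yaw] about the fixed x, y, z axes, in that order (R = Rz(yaw) Ry(pitch) Rx(roll)).
In Python, from plant import ctrl gives the robot as it stands.
- The arm moves only by the shell command python3 -m inch 'ROWS'. ROWS is JSON, one flat list of numbers, 7 for each row, row after row: the closure, from 0 (fully open) to 1 (shut), then the shift along the tool's x, y, z in mm, then the turn, a rotation vector about the tool's x, y, z in degrees. In form: [hand, x, y, z, wx, wy, wz, hand, x, y, z, wx, wy, wz, ...]. A call has 1 to 5 rows; each row is the pose to reach, as a shift and turn from the pose commanded when the call began, along the tool's axes at that moment; what a row does not reach only later rows make up. A row lasts 1/10 s, in which the tool goes at most 50 mm and 8.59 degrees, less where a joint would pass 70% of its speed; a pose out of reach is approached as far as the arm can. A call with a gripper value outside its range is refused whole. The fingers move at their own pace and stop on an object; the grip force is fixed at half the most. Time passes only in rows, so rows that repeat a pose let the fingers close. It gives the time, the measured TCP pose, the force, the opening and the grip force at its end, in the units of the state.
- ctrl.get_obs(): the state, without advancing time (a new reading comes with each control period).
- ctrl.snapshot(name): name is "scene" or "side" or "wrist"; returns a dict with "frame" (384x512x3 uint8, red, green, blue), "K" (3x3 intrinsics, pixels), "R" (3x3) and "t" (3): a world point X has camera coordinates R X + t. Camera axes: x right, y down, z forward; pixel columns grow to the right and rows downward; lengths in m; the calibration is good to about 2 mm. A picture is of the moment at which its call begins. There is no depth.
- ctrl.close_job(): hands the job in; it is judged then, once.
Trained networks look in a picture, given as the dict that the camera call returned (one of the last four; its "shot" number tells which), for a name from the list of things; names that differ only in an ending like _2 or _b are one class to them, and where a whole thing is asked for, a point or a joint stands for the part that bears it (a point fixed in the world has none). Each returns a list of dicts, best first, with "p" (0 to 1); they miss things now and then, are a little off and sometimes report something else, mostly with a low value. They report only what shows in the picture. A call takes as long as a camera call.
- ctrl.recognise(picture, thing): "location" ([x, y, z] in m, in world coordinates, good to about 4 mm: the middle of the surface that is visible of it).
- ctrl.trace(picture, thing): "pixels" (384x512 bool, what is visible of it).
- ctrl.mark_of(picture, thing): "location" ([x, y, z] in m, in world coordinates, good to about 4 mm: a listed point, or the origin of a listed thing).
The state is a dict: "clock": time; "joint_pos": joint angles; "qvel": joint speeds; "tau": joint torques, N m; "tool_pos": TCP position; "orientation": TCP orientation; "force": force on the tool from outside, world axes, zero at the start; "moment": the same for the moment, N m; "opening": finger opening in m; "gripper_force": force on a finger pad.
Only numpy, scipy, OpenCV 4.12 (cv2) and the standard library are available. Lean on these libraries where they do the work, as an engineer would, in place of code of your own. Each camera call takes 0.05 s, during which the arm holds its last target. There are 200 camera calls.

## Working session

There is one attempt and no reset: what is moved stays moved. The work goes in short steps, Python scripts to look and compute and a shell command to move; the robot and the scene stay as the last step left them, time stands still between calls to the robot, and variables do not carry over. Pictures are saved under pics/ and viewed, at most 10 in all, crops included, and the job is handed in when it is done.

```bash
mkdir -p pics; ls; cat > h.py <<'E'
import numpy as np, cv2
from plant import ctrl
from scipy.spatial.transform import Rotation as Ro
def proj(s,X):
    c=s["K"]@(s["R"]@np.array(X)+s["t"]); return (c[:2]/c[2]).round(1)
E
python3 - <<'E'
from h import *
np.set_printoptions(precision=4,suppress=True)
o=ctrl.get_obs(); print(o["clock"],o["tool_pos"],o["orientation"])
ims=[]
for c in ["scene","side"]:
    s=ctrl.snapshot(c); ims.append(s["frame"])
    for t in ["red_lever","red_hinge"]:
        for d in ctrl.mark_of(s,t)[:3]: print(c,t,d["p"],np.array(d["location"]),proj(s,d["location"]))
    cv2.imwrite(f"pics/{c}0.png",s["frame"][:,:,::-1])
E
```

```text
pics
0.0 [0.294  0.6074 0.4038] [179.9063  -0.0082 -25.8374]
scene red_lever 0.7 [ 0.5497 -0.1788  0.1805] [224.  134.9]
scene red_hinge 0.81 [ 0.5476 -0.0927  0.1766] [237.5 152. ]
side red_lever 0.67 [ 0.5496 -0.1792  0.1764] [287.4 240.3]
side red_hinge 0.7 [ 0.5456 -0.0971  0.1758] [267.4 213.5]
```

View pics/scene0.png

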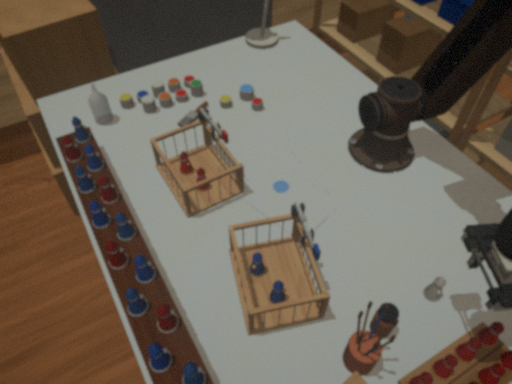

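View pics/side0.png

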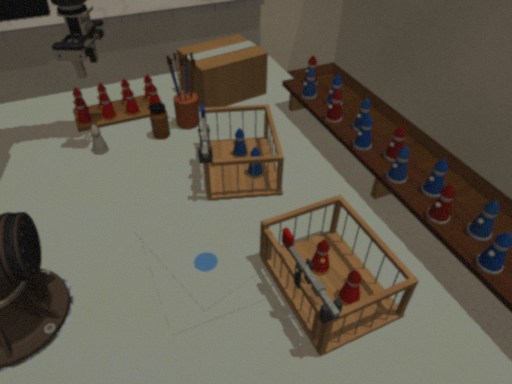

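The scene picture shows the red cage's lever at about (224,135). In the side picture the lever is at (287,237) and its catch near (330,310). The blue cage is the nearer one in the scene view. The lever and hinge marks from the two cameras agree: they are 84 mm apart and z is about 0.177. I'll start the transfer at height.

```bash
python3 -m inch '[0,170,178,-5,0,0,0, 0,170,178,-5,0,0,0, 0,170,178,-5,0,0,0, 0,170,178,-5,0,0,0, 0,170,178,-5,0,0,0]'
python3 -m inch '[0,170,178,-5,0,0,0, 0,170,178,-5,0,0,0, 0,170,178,-5,0,0,0, 0,170,178,-5,0,0,0, 0,170,178,-5,0,0,0]'
python3 -m inch '[0,170,178,-5,0,0,0, 0,170,178,-5,0,0,0, 0,170,178,-5,0,0,0, 0,170,178,-5,0,0,0, 0,170,178,-5,0,0,0]'
python3 -m inch '[0,0,0,0,0,0,8, 0,0,0,0,0,0,16, 0,0,0,0,0,0,24, 0,0,0,0,0,0,32, 0,0,0,0,0,0,40]'
python3 -m inch '[0,0,0,0,0,0,8, 0,0,0,0,0,0,16, 0,0,0,0,0,0,24, 0,0,0,0,0,0,24, 0,0,0,0,0,0,24]'
python3 - <<'E'
from h import *
np.set_printoptions(precision=4,suppress=True)
o=ctrl.get_obs(); print(o["clock"],o["tool_pos"],o["orientation"],o["joint_pos"])
for c in ["wrist","scene","side"]:
    s=ctrl.snapshot(c)
    for t in ["red_lever","red_hinge"]:
        for d in ctrl.mark_of(s,t)[:2]: print(c,t,d["p"],np.array(d["location"]),proj(s,d["location"]))
    f=s["frame"].copy()
    h,l=np.array([.5465,-.095,.177]),np.array([.5497,-.179,.177])
    for a,col in((-5,(255,0,0)),(0,(0,255,0)),(5,(0,0,255))):
        r=np.radians(a)
        for dd in (.085,.243):
            p=proj(s,h+dd*np.array([np.sin(r),-np.cos(r),0])); cv2.circle(f,tuple(int(v) for v in p),2,col,1)
    if c=="side": f=cv2.resize(f[150:350,230:430],(600,600))
    cv2.imwrite(f"pics/{c}1.png",f[:,:,::-1])
E
```

```text
clock: 0.8
tool_pos: [0.3698, 0.371, 0.4099]
orientation: [-180.0, -0.0, -25.8]
force: [0.9, 0.2, 0.5]
opening: 0.0878
gripper_force: 0.0
clock: 1.3
tool_pos: [0.445, 0.1368, 0.4152]
orientation: [-179.9, -0.0, -25.8]
force: [0.4, -0.1, -0.2]
opening: 0.0875
gripper_force: 0.0
clock: 1.8
tool_pos: [0.5207, -0.0976, 0.42]
orientation: [-180.0, -0.0, -25.8]
force: [0.5, 0.3, 0.2]
opening: 0.0877
gripper_force: 0.0
clock: 2.3
tool_pos: [0.5204, -0.0955, 0.4197]
orientation: [-180.0, 0.0, -66.2]
force: [-0.1, 0.1, 0.3]
opening: 0.0878
gripper_force: 0.0
clock: 2.8
tool_pos: [0.5205, -0.0953, 0.4197]
orientation: [-180.0, -0.0, -89.6]
force: [-0.3, 0.7, 0.5]
opening: 0.0875
gripper_force: 0.0
2.8 [ 0.5205 -0.0953  0.4197] [-179.9931   -0.0001  -89.5891] [ 10.8766   6.1757 -16.304    0.0015 -67.5135 -10.4663]
wrist red_lever 0.88 [ 0.5515 -0.1786  0.1773] [217.  103.5]
wrist red_hinge 0.81 [ 0.5494 -0.0915  0.1763] [223.5 208.5]
scene red_lever 0.72 [ 0.5506 -0.1817  0.182 ] [223.4 134.1]
side red_lever 0.9 [ 0.5516 -0.1791  0.1776] [288.3 239.5]
side red_hinge 0.58 [ 0.5437 -0.0945  0.1768] [266.1 212.6]
```

View pics/wrist1.png

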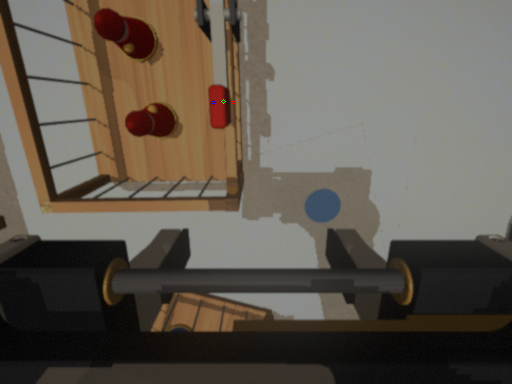

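View pics/side1.png

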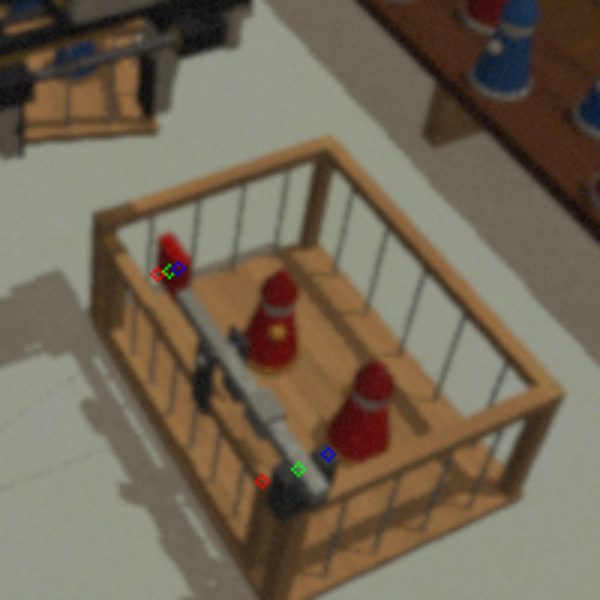

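Wrist picture: the lever is at (219,106) and the bar runs straight up the image to the catch at about (218,14). That makes the gate nearly parallel to world −y, and the lever is at about (0.551, −0.179). Next I hover over it.

```bash
python3 -m inch '[0,42,-15,0,0,0,0, 0,84,-30,0,0,0,0, 0,84,-30,15,0,0,0, 0,84,-30,30,0,0,0, 0,84,-30,30,0,0,0]'
python3 - <<'E'
from h import *
np.set_printoptions(precision=4,suppress=True)
o=ctrl.get_obs(); print(o["clock"],o["tool_pos"],o["orientation"])
for c in ["wrist","scene","side"]:
    s=ctrl.snapshot(c)
    for t in ["red_lever","red_hinge"]:
        for d in ctrl.mark_of(s,t)[:1]: print(c,t,d["p"],np.array(d["location"]),proj(s,d["location"]))
    for d in ctrl.trace(s,"red_lever")[:1]: 
        v,u=np.nonzero(d["pixels"]); print("trace",u.min(),u.max(),v.min(),v.max(),"exp",proj(s,[.551,-.179,.177]), proj(s,[.551,-.179,.197]))
    if c=="wrist": cv2.imwrite("pics/w2.png",s["frame"][:,:,::-1])
E
```

```text
clock: 3.75
tool_pos: [0.5502, -0.1796, 0.3874]
orientation: [179.8, 0.0, -89.9]
force: [-0.7, 0.4, 0.1]
opening: 0.0878
gripper_force: 0.0
3.75 [ 0.5502 -0.1796  0.3874] [179.7691   0.0333 -89.8798]
wrist red_lever 0.58 [ 0.5508 -0.1774  0.1789] [254.6 223.5]
trace 240 266 0 253 exp [254.3 220.6] [254.2 232.4]
scene red_lever 0.68 [ 0.5485 -0.1785  0.1819] [224.4 134.5]
scene red_hinge 0.71 [ 0.5495 -0.0917  0.176 ] [237.1 152.5]
trace 212 227 124 142 exp [223.7 135.8] [223.4 131.2]
side red_lever 0.79 [ 0.5485 -0.1822  0.1778] [287.6 241.1]
side red_hinge 0.6 [ 0.5459 -0.0967  0.1785] [267.5 212.4]
trace 282 339 228 317 exp [288.  239.8] [288.6 232.9]
```

View pics/w2.png

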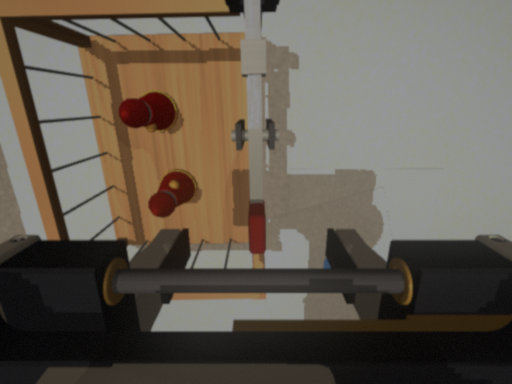

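The lever, columns 249–266, sits midway between the fingers, and the bar is aligned. Now descend and pinch.

```bash
python3 -m inch '[0,0,0,20,0,0,0, 0,0,0,40,0,0,0, 0,0,0,53,0,0,0, 0.3,0,0,53,0,0,0, 0.7,0,0,53,0,0,0]'
python3 -m inch '[0.8,0,0,0,0,0,0, 0.9,0,0,0,0,0,0, 1,0,0,0,0,0,0, 1,0,0,0,0,0,0, 1,0,0,0,0,0,0]'
```

```text
clock: 4.85
tool_pos: [0.551, -0.1793, 0.337]
orientation: [-180.0, -0.0, -89.8]
force: [0.2, 0.0, 0.2]
opening: 0.0765
gripper_force: 0.0
clock: 5.35
tool_pos: [0.5507, -0.1792, 0.3368]
orientation: [-180.0, 0.0, -89.8]
force: [0.5, 0.5, -0.5]
opening: 0.0372
gripper_force: 0.0
```

```bash
python3 -m inch '[1,0,0,0,0,0,0, 1,0,0,0,0,0,0, 1,0,0,0,0,0,0, 1,0,0,0,0,0,0, 1,0,0,0,0,0,0]'
python3 - <<'E'
# latch press by a about axle, in tool axes (x=-y world, y=-x, z=-z) from current pose
from h import *
g=np.array([0,0,.159]); ax=np.array([.065,0,.159+.012])  # axle rel. TCP in tool axes
for a in (.08,.16,.24,.3,.34):
    for sg in (1,-1):
        R=Ro.from_rotvec([0,sg*a,0]); t=ax+R.apply(-ax); gg=t+R.apply(g)-g
        print(a,sg*np.degrees(a),t*1000,"grasp moves",gg*1000)
E
```

```text
clock: 5.85
tool_pos: [0.5502, -0.1792, 0.3365]
orientation: [179.9, 0.0, -89.8]
force: [-5.2, 0.8, 2.6]
opening: 0.012
gripper_force: 30.0
0.08 4.583662361046586 [-13.45752358   0.           5.74136333] grasp moves [-0.75108724  0.          5.23283463]
0.08 -4.583662361046586 [13.87330176  0.         -4.64754689] grasp moves [ 1.16686542  0.         -5.15607558]
0.16 9.167324722093172 [-26.41318675   0.          12.53981797] grasp moves [-1.0815919   0.         10.50895603]
0.16 -9.167324722093172 [28.07363991  0.         -8.17154889] grasp moves [  2.74204506   0.         -10.20241083]
0.24 13.750987083139757 [-38.78411748   0.          20.35187702] grasp moves [-0.98939988  0.         15.79461502]
0.24 -13.750987083139757 [ 42.51018075   0.         -10.54946442] grasp moves [  4.71546315   0.         -15.10672642]
0.3 17.188733853924695 [-47.63082713   0.          26.84627379] grasp moves [-0.64311427  0.         19.74477556]
0.3 -17.188733853924695 [ 53.43708355   0.         -11.57135307] grasp moves [  6.44937069   0.         -18.6728513 ]
0.34 19.48056503444799 [-53.30534602   0.          31.46561318] grasp moves [-0.28089837  0.         22.363605  ]
0.34 -19.48056503444799 [ 60.7472395    0.         -11.88770879] grasp moves [  7.72279185   0.         -20.98971698]
```

```bash
python3 -m inch '[1,-13.5,0,5.7,0,4.6,0, 1,-26.5,0,12.5,0,9.2,0, 1,-38.8,0,20.4,0,13.75,0, 1,-47.6,0,26.8,0,17.2,0, 1,-47.6,0,26.8,0,17.2,0]'
python3 - <<'E'
from h import *
np.set_printoptions(precision=2,suppress=True)
o=ctrl.get_obs(); print(o["force"],o["moment"],o["tool_pos"],o["orientation"],o["opening"])
P=np.array([.5500,-.1792,.3365]); R0=Ro.from_euler("z",-89.8,degrees=True)*Ro.from_euler("x",180,degrees=True)
T=P+R0.apply([-.0476,0,.0268]); RT=R0*Ro.from_rotvec([0,17.2,0],degrees=True)
h=np.array([.5498,-.0945,0])   # hinge line
h=P*[1,1,0]+np.array([-.0007,.0845,0])
print(T,RT.as_euler("xyz",degrees=True))
# swing rows: from pose at each call start, 4 rows of 6 deg + settle
step=5
for k in range(0,75,25):
    Rk=Ro.from_euler("z",-k,degrees=True); A=h+Rk.apply(T-h); RA=Rk*RT
    row=[]
    for j in range(1,6):
        Q=Ro.from_euler("z",-k-step*j,degrees=True); B=h+Q.apply(T-h); RB=Q*RT
        row.append([1,*(RA.inv().apply(B-A)*1000).round(1),*(RA.inv()*RB).as_rotvec(degrees=True).round(2)])
    print(k,row)
s=ctrl.snapshot("side"); cv2.imwrite("pics/s3.png",cv2.resize(s["frame"][150:350,230:430],(600,600))[:,:,::-1])
E
```

```text
clock: 6.35
tool_pos: [0.55, -0.1307, 0.3094]
orientation: [179.9, -17.4, -89.6]
force: [-4.5, -2.3, 5.2]
opening: 0.0116
gripper_force: 30.0
[-4.55 -2.27  5.16] [-0.29  1.14 -0.14] [ 0.55 -0.13  0.31] [179.86 -17.42 -89.63] 0.011617326044234107
[ 0.55 -0.13  0.31] [180.  -17.2 -89.8]
0 [[1, np.float64(-0.1), np.float64(3.2), np.float64(-0.0), np.float64(-1.48), np.float64(0.0), np.float64(4.78)], [1, np.float64(-0.5), np.float64(6.4), np.float64(-0.1), np.float64(-2.96), np.float64(0.0), np.float64(9.55)], [1, np.float64(-1.1), np.float64(9.6), np.float64(-0.3), np.float64(-4.44), np.float64(-0.0), np.float64(14.33)], [1, np.float64(-2.0), np.float64(12.6), np.float64(-0.6), np.float64(-5.91), np.float64(-0.0), np.float64(19.11)], [1, np.float64(-3.1), np.float64(15.6), np.float64(-1.0), np.float64(-7.39), np.float64(-0.0), np.float64(23.88)]]
25 [[1, np.float64(-0.1), np.float64(3.2), np.float64(-0.0), np.float64(-1.48), np.float64(0.0), np.float64(4.78)], [1, np.float64(-0.5), np.float64(6.4), np.float64(-0.1), np.float64(-2.96), np.float64(0.0), np.float64(9.55)], [1, np.float64(
[... 200 characters left out ...]
t64(19.11)], [1, np.float64(-3.1), np.float64(15.6), np.float64(-1.0), np.float64(-7.39), np.float64(-0.0), np.float64(23.88)]]
50 [[1, np.float64(-0.1), np.float64(3.2), np.float64(-0.0), np.float64(-1.48), np.float64(0.0), np.float64(4.78)], [1, np.float64(-0.5), np.float64(6.4), np.float64(-0.1), np.float64(-2.96), np.float64(-0.0), np.float64(9.55)], [1, np.float64(-1.1), np.float64(9.6), np.float64(-0.3), np.float64(-4.44), np.float64(-0.0), np.float64(14.33)], [1, np.float64(-2.0), np.float64(12.6), np.float64(-0.6), np.float64(-5.91), np.float64(-0.0), np.float64(19.11)], [1, np.float64(-3.1), np.float64(15.6), np.float64(-1.0), np.float64(-7.39), np.float64(-0.0), np.float64(23.88)]]
```

View pics/s3.png

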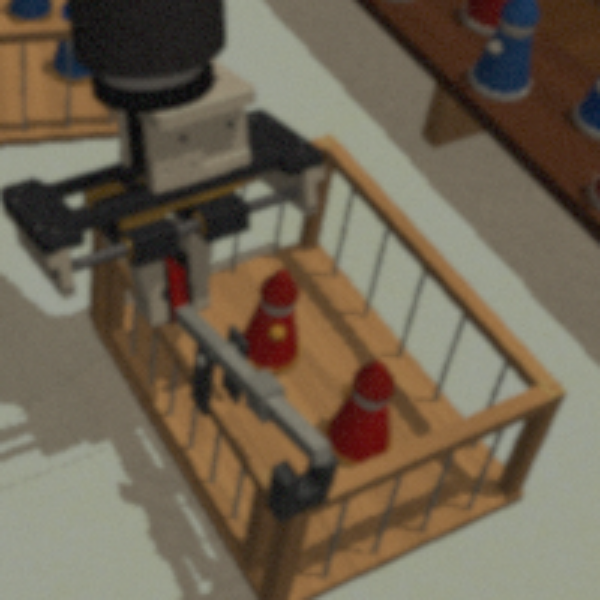

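The bar's far end now stands above the catch: it was at about (315,490) in the crop and is now near (318,455). Forces are small. I'll swing in small steps first and check the force.

```bash
python3 -m inch '[1,0,1,0,-0.5,0,1.6, 1,-0.1,3.2,0,-1.48,0,4.78, 1,-0.3,4.8,0,-2.2,0,7.2, 1,-0.5,6.4,-0.1,-2.96,0,9.55, 1,-0.5,6.4,-0.1,-2.96,0,9.55]'
```

```text
clock: 6.9
tool_pos: [0.5437, -0.1312, 0.3098]
orientation: [179.9, -17.2, -100.0]
force: [-6.4, 2.2, 4.3]
opening: 0.0122
gripper_force: 30.1
```

Moving freely. I'll continue to about 75° in total; 10° is done.

```bash
python3 -m inch '[1,-0.1,3.2,0,-1.48,0,4.78, 1,-0.5,6.4,-0.1,-2.96,0,9.55, 1,-1.1,9.6,-0.3,-4.44,0,14.33, 1,-2,12.6,-0.6,-5.91,0,19.11, 1,-3.1,15.6,-1,-7.39,0,23.88]'
python3 -m inch '[1,-0.1,3.2,0,-1.48,0,4.78, 1,-0.5,6.4,-0.1,-2.96,0,9.55, 1,-1.1,9.6,-0.3,-4.44,0,14.33, 1,-2,12.6,-0.6,-5.91,0,19.11, 1,-3.1,15.6,-1,-7.39,0,23.88]'
python3 -m inch '[1,-0.1,3.2,0,-1.48,0,4.78, 1,-0.5,6.4,-0.1,-2.96,0,9.55, 1,-1.1,9.6,-0.3,-4.44,0,14.33, 1,-1.1,9.6,-0.3,-4.44,0,14.33, 1,-1.1,9.6,-0.3,-4.44,0,14.33]'
python3 - <<'E'
from h import *
s=ctrl.snapshot("side"); cv2.imwrite("pics/s4.png",s["frame"][:,:,::-1])
E
```

```text
clock: 7.4
tool_pos: [0.5282, -0.1256, 0.3096]
orientation: [179.9, -17.3, -125.1]
force: [-8.1, -0.2, 3.0]
opening: 0.0121
gripper_force: 30.2
clock: 7.9
tool_pos: [0.5165, -0.1139, 0.3092]
orientation: [179.8, -17.5, -150.1]
force: [-11.1, 1.7, 2.9]
opening: 0.012
gripper_force: 30.2
clock: 8.4
tool_pos: [0.5122, -0.1048, 0.3089]
orientation: [179.8, -17.6, -164.9]
force: [-12.5, 3.4, 3.5]
opening: 0.0124
gripper_force: 30.1
```

View pics/s4.png

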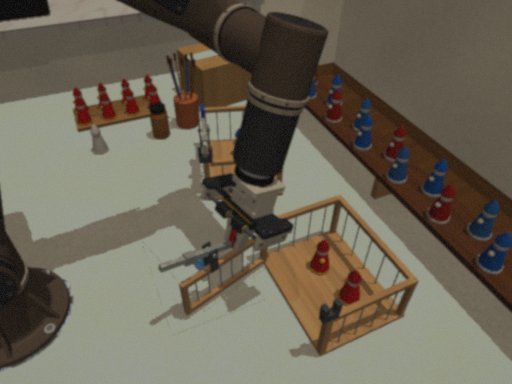

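The gate stands open by about 75°, with its free end at (185,295). Now I'll let the latch down gently, then release.

```bash
python3 -m inch '[1,13.9,0,-4.6,0,-4.6,0, 1,28.1,0,-8.2,0,-9.2,0, 1,42.5,0,-10.5,0,-13.75,0, 1,53.4,0,-11.6,0,-17.2,0, 1,53.4,0,-11.6,0,-17.2,0]'
python3 -m inch '[0.8,0,0,0,0,0,0, 0.6,0,0,0,0,0,0, 0.5,0,0,0,0,0,0, 0.5,0,0,0,0,0,0, 0.5,0,0,0,0,0,0]'
python3 -m inch '[0.5,0,0,0,0,0,0, 0.5,0,0,0,0,0,0, 0.5,0,0,0,0,0,0, 0.5,0,0,0,0,0,0, 0.5,0,0,0,0,0,0]'
```

```text
clock: 8.95
tool_pos: [0.4654, -0.1174, 0.3359]
orientation: [179.8, -0.0, -165.0]
force: [-6.1, 2.9, -7.6]
opening: 0.0123
gripper_force: 30.0
clock: 9.45
tool_pos: [0.469, -0.1172, 0.3367]
orientation: [180.0, 0.0, -164.8]
force: [-0.3, -0.0, 0.3]
opening: 0.0416
gripper_force: 0.0
clock: 9.95
tool_pos: [0.4687, -0.1173, 0.3368]
orientation: [180.0, 0.0, -164.8]
force: [0.5, 0.3, -0.8]
opening: 0.0437
gripper_force: 0.0
```

```bash
python3 -m inch '[0.5,0,0,-15,0,0,0, 0.5,0,0,-30,0,0,0, 0.5,0,0,-60,0,0,0, 0.5,0,0,-90,0,0,0, 0.5,0,0,-120,0,0,0]'
python3 - <<'E'
from h import *
s=ctrl.snapshot("side"); cv2.imwrite("pics/s5.png",s["frame"][:,:,::-1])
o=ctrl.get_obs(); print(o["clock"],o["tool_pos"],o["force"])
for d in ctrl.mark_of(s,"red_lever")[:1]: print(d)
E
```

```text
clock: 10.45
tool_pos: [0.4685, -0.1173, 0.4579]
orientation: [180.0, -0.0, -164.8]
force: [1.4, 0.2, -0.4]
opening: 0.0439
gripper_force: 0.0
10.5 [ 0.46947851 -0.11761893  0.46327228] [ 3.71299525 -0.6891191   7.01454705]
{'location': [0.4663, -0.118, 0.1787], 'p': 0.8}
```

View pics/s5.png

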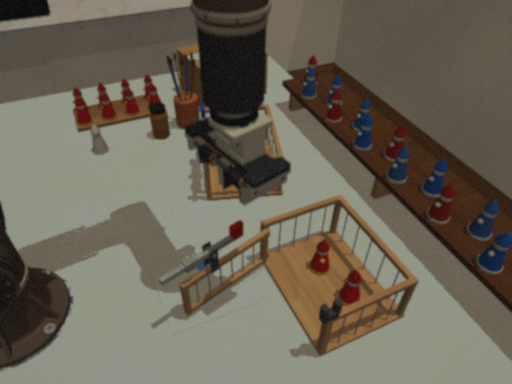

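The gate stands open with the red lever free at (237,229). The lever measures z = 0.179, so the latch is at rest. The gripper is clear above it, so I'm handing in.

```bash
python3 -m inch '[0.5,0,0,0,0,0,0, 0.5,0,0,0,0,0,0, 0.5,0,0,0,0,0,0, 0.5,0,0,0,0,0,0, 0.5,0,0,0,0,0,0]'; python3 -c "
from plant import ctrl
print(ctrl.close_job())"
```

```text
clock: 11.05
tool_pos: [0.4687, -0.1172, 0.4562]
orientation: [180.0, -0.1, -164.8]
force: [0.1, 0.3, -0.7]
opening: 0.0439
gripper_force: 0.0
the job is handed in; nothing more can be done
None
```

I handed the job in at about 11 s: the red gate stands open about 75° with its latch back at rest and the gripper clear, and the blue cage was not touched; the hand-in returned no verdict.

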